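# Slide the tumbler tray over the sill into its station

## Task

Slide the wooden tray with its four upturned tumblers off the counter, over the raised sill and into the bay of the white tumbler station, until it meets the end stop and lies flat on the recessed deck with its trailing end down behind the sill. Slide it, do not carry it: bring the leading end up onto the sill while the trailing end is still on the counter, keep the tray close to level, never ram the sill or the end stop and let the trailing end down softly. All four tumblers must stay standing on the tray; leave everything else where it is.

Things in the scene. Friction and masses are not known exactly. Their poses are not given: they have to be found in the camera images.
- station: Tumbler station, fixed: low white rigid frame with one tray bay; place, heading, height differ each time. y runs along the bay from open end to end stop (the way the tray slides in), x across, z up. Origin: middle of the bay, 0 to 4 mm above the counter; heights here are over it. Rails: inner faces at x = -87, 87 mm, 10 mm thick, top 32 mm, y -174 to 174. Caddy with 32 mm walls at x 97 to 191
- bay_mouth (a point): Point of the frame (station axes), y = -156 mm, height 11 mm: where the upper outer edge of the hardwood sill, which the tray meets first, stands on average. Sill, recessed deck and end stop are one rigid insert, clamped in the frame at an unmeasured setting up to 16 mm nearer or farther along y: feel for it. Sill 14 mm wide, top at 11 mm, square outer face
- bay_end (a point): Point of the frame (station axes), y = 142 mm, height 6 mm: where the foot of the end stop's inner face stands on average (up to 16 mm either way, together with the sill). Deck between sill and stop 284 mm long, top at 6 mm (5 mm below the sill). Stop rigid, 12 mm thick, top at 56 mm. The clamped insert does not shift under hand forces
- tray_centre (a point): Loose wooden tray, flat underside, 280 mm long (own y), 160 mm wide (x); floor 6 mm, side walls 26 mm high, end walls 10 mm thick, full width, 55 mm high, all from the underside. With tumblers 0.75 to 0.95 kg. Point: its centre, 27.5 mm over the underside. Its +y end leads. In the bay it has 4 mm play in length, 7 mm either side
- lead_end (a point): Middle of the top of the leading end wall of the tray (135 mm ahead of the tray's centre, 55 mm above its underside); tray axes. The wall can be pinched across its 10 mm from above; the tumblers stand 60 mm or more away
- trail_end (a point): Middle of the top of the trailing end wall of the tray, the same at its -y end; tray axes
- tumbler0_centre (a point): Glass tumbler standing mouth down on the tray, 59 mm across at the foot, 76 mm tall, 0.12 kg; loose. Point: half-way up; z is its axis
- tumbler1_centre (a point): Glass tumbler standing mouth down on the tray, 59 mm across at the foot, 76 mm tall, 0.12 kg; loose. Point: half-way up; z is its axis
- tumbler2_centre (a point): Glass tumbler standing mouth down on the tray, 59 mm across at the foot, 76 mm tall, 0.12 kg; loose. Point: half-way up; z is its axis
- tumbler3_centre (a point): Glass tumbler standing mouth down on the tray, 59 mm across at the foot, 76 mm tall, 0.12 kg; loose. Point: half-way up; z is its axis
- cotton_jar: Bystander: glass jar with a white lid, 68 mm across, 75 mm tall, in the station's caddy; origin at the centre of its underside
- soap_carton: Bystander: paper carton 55 x 85 x 34 mm in the station's caddy; origin at the centre of its underside
- tissue_box: Bystander: clear acrylic tissue box 105 x 215 x 75 mm on the counter; origin at the centre of its underside
- amenity_tray: Bystander: shallow white plastic tray 150 x 210 mm with small cartons, on the counter; origin at the centre of its underside
- soap_pump: Bystander: amber pump bottle, 62 mm across, 163 mm tall; origin at the centre of its underside
- lotion_pump: Bystander: white pump bottle, 62 mm across, 163 mm tall; origin at the centre of its underside
- tooth_mug: Bystander: blue mug, 72 mm across, 90 mm tall; origin at the centre of its underside
Not all that is in view belongs to the job. What is shaped like the part that bears tumbler3_centre but pink is not meant. Leave any purple look-alike of the part that bears tumbler2_centre alone.

How it is judged (in metres and radians):
On the way:
1. the leading end is up over the sill, 35 mm or more inside the mouth of the bay, while the trailing end is still down on the counter (less than 20 mm above it) (y of lead_end in the frame of bay_mouth above 0.03 m and height (world z) of trail_end below 0.075 m), for 0.2 s.
At the end, for the whole second after the job is handed in: The tray lies flat in the bay, both ends within 2.5 mm of the deck's level (so the trailing end is down behind the sill), its centre within 12 mm of the frame's middle across and 20 mm along; all four tumblers stand upright (within 0.1 rad) on the tray, centres within 85 mm of its centre (z of each of lead_end, trail_end in the frame of station below 0.0635 m and x of tray_centre in the frame of station between -0.012 and 0.012 m and y of tray_centre in the frame of station between -0.02 and 0.02 m and angle between each of tumbler0_centre, tumbler1_centre, tumbler2_centre, tumbler3_centre's own z axis and vertical below 0.1 rad and distance between each of tumbler0_centre, tumbler1_centre, tumbler2_centre, tumbler3_centre and tray_centre below 0.085 m); the robot touches nothing.
It fails at once if the tray presses or knocks on the station with more than 35 N, its own weight included (rammed or dropped), or the robot itself presses on the station with more than 15 N (contact force between tray and station above 35 N or contact force between the arm and station above 15 N).
It fails at once if the tray is carried: its middle is raised more than 35 mm off the counter (height (world z) of tray_centre above 0.0625 m).
It fails at once if the tray is tipped more than 0.15 rad (about 8 degrees) (angle between tray_centre's own z axis and vertical above 0.15 rad).
It fails at once if a tumbler is tipped over (angle between any of tumbler0_centre, tumbler1_centre, tumbler2_centre, tumbler3_centre's own z axis and vertical above 0.35 rad).
It fails at once if a bystander is moved more than 20 mm (distance of any of cotton_jar, soap_carton, tissue_box, amenity_tray, soap_pump, lotion_pump, tooth_mug from where it was at the start of the episode above 0.02 m).
It also fails if it takes over 72 s, if anything falls off the work surface, if the arm or the gripper's body presses on something with over 40 N, if the wrist force passes 120 N, or if a joint passes its speed limit or range.

## Robot

A 6-joint arm with a two-finger parallel gripper is mounted at the origin on the work surface. World frame = base frame: x ahead of the robot, y to its left, z up, the work surface at z = 0. Lengths are in m, angles in degrees, forces in N, time in s.
With the tool pointing down it reaches from about 0.3 to 0.75 m from the base axis. Payload 8.5 kg.
Tool frame: the origin (TCP) lies midway between the tips of the shut fingers; the grasp point (between the pads) lies behind it (grasp_offset is the z of the grasp point in the tool frame, in m); z points along the fingers, y is the direction in which the jaws open and shut (so a half turn about z gives the same grasp; the last joint's range is limited). The gripper opens to 85 mm and grips with 20 to 120 N. Pads are 22 mm wide; open, the fingers measure 114 mm over their backs; the gripper's body (76 mm by 85 mm) begins 54 mm behind the grasp point. The pads swing forward as they close: fully open they stand 13 mm farther back than shut.
Start: joints at [-88.883, 21.807, 74.336, -0, 83.858, -12.336], TCP at [0.128, -0.535, 0.231] pointing down, gripper open.
Joint ranges: [-178.18, 178.18], [-50.72, 133.34], [12.68, 142.11], [-81.47, 261.47], [9.98, 163.14], [-165.26, 165.26]. Speed limits (degrees/s): [136.94, 136.94, 180, 180, 180, 180].

## Interface

Orientations are given as a 3x3 rotation matrix whose columns are the frame's x, y, z axes.
In Python, from rig import * gives the robot as it stands.
- The arm moves only by the shell command python3 -m pendant 'ROWS' [FORCE]. ROWS is JSON, one flat list of numbers, 7 for each row, row after row: the finger opening in mm, from 0 to 85.4, then the shift along the tool's x, y, z in units of 50 mm (1.0 is 50 mm), then the turn, a rotation vector about the tool's x, y, z in units of 8 degrees (1.0 is 8 degrees). In form: [hand, dx, dy, dz, wx, wy, wz, hand, dx, dy, dz, wx, wy, wz, ...]. A call has 1 to 12 rows; each row shifts and turns the commanded pose from where the row before left it, along the tool's axes as they then stand; what a row does not reach is not made up. A row lasts 1/10 s, in which the tool goes at most 50 mm and 8.59 degrees, less where a joint would pass 70% of its speed; a pose out of reach is approached as far as the arm can. A call is refused whole if a number of a shift passes 1 or a number of a turn 1, either way. A call with a gripper value outside its range is refused whole. The fingers move at their own pace and stop on an object; FORCE is the grip in N (left out, the last holds). Time passes only in rows, so rows that do not move let the fingers close. It gives the time, the measured TCP pose, the force and the opening at its end, in the units of the state.
- observe(): the state, without advancing time (a new reading comes with each control period).
- get_image(name): name is "scene" or "side" or "wrist"; returns a dict with "frame" (420x560x3 uint8, red, green, blue), "depth" (420x560 float32, m along the optical axis (not along the pixel's ray), 0 where there is no reading), "K" (3x3 intrinsics, pixels), "rvec" (rotation vector, rad) and "tvec" (3), from world to camera coordinates, as OpenCV has them. Camera axes: x right, y down, z forward; pixel columns grow to the right and rows downward; lengths in m; the calibration is good to about 2 mm. A picture is of the moment at which its call begins.
- close_job(): hands the job in, once; it reports no verdict.
The state is a dict: "time_s": time; "q": joint angles; "qvel": joint speeds; "joint_efforts": joint torques, N m; "position": TCP position; "tool_rot": TCP orientation; "ft_force": force on the tool from outside, world axes, zero at the start; "wrist_torque": the same for the moment, N m; "grip_width": finger opening in m.
Only numpy, scipy, OpenCV 4.12 (cv2) and the standard library are available. Lean on these libraries where they do the work, as an engineer would, in place of code of your own. Each camera call takes 0.05 s, during which the arm holds its last target.

## Working session

There is one attempt and no reset: what is moved stays moved. The work goes in short steps, Python scripts to look and compute and a shell command to move; the robot and the scene stay as the last step left them, time stands still between calls to the robot, and variables do not carry over. Pictures are saved under pics/ and viewed, and the job is handed in when it is done.

```bash
ls; mkdir -p pics; python3 - <<'E'
from rig import *
import cv2
for n in ["scene","side","wrist"]:
    r=get_image(n); cv2.imwrite(f"pics/{n}0.png",r["frame"][:,:,::-1])
    import numpy as np; np.savez(f"{n}0.npz",**r)
print(observe()); print([x for x in dir() if x[0]!='_'])
E
```

```text
pics
{'time_s': 0.15, 'q': array([-8.88840063e+01,  2.18335223e+01,  7.43709404e+01,  6.95382095e-04,
        8.38580758e+01, -1.23354295e+01]), 'qvel': array([ 0.01209242, -0.03052112, -0.24380837,  0.06120379, -0.00625126,
       -0.00754736]), 'joint_efforts': array([ 2.25828400e-03, -4.48624563e+01, -2.31344157e+01, -1.88823215e-04,
        3.81594175e-03, -3.54248812e-05]), 'position': array([ 0.12794138, -0.53469521,  0.23086309]), 'tool_rot': array([[ 9.72567796e-01,  2.32619606e-01, -9.19396436e-06],
       [ 2.32619478e-01, -9.72567215e-01,  1.09153217e-03],
       [ 2.44970034e-04, -1.06372773e-03, -9.99999404e-01]]), 'ft_force': array([-0.75241854, -0.56903089,  1.04360108]), 'wrist_torque': array([ 0.01780187, -0.00385774,  0.01578542]), 'grip_width': 0.08530002062465138}
['MotionError', 'close_job', 'cv2', 'get_image', 'grasp_offset', 'n', 'np', 'observe', 'r']
```

View pics/scene0.png

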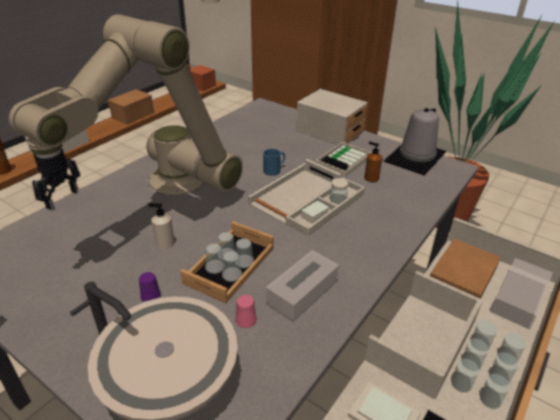

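View pics/side0.png

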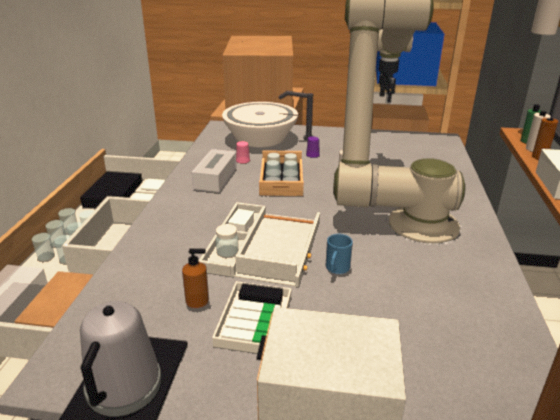

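View pics/wrist0.png

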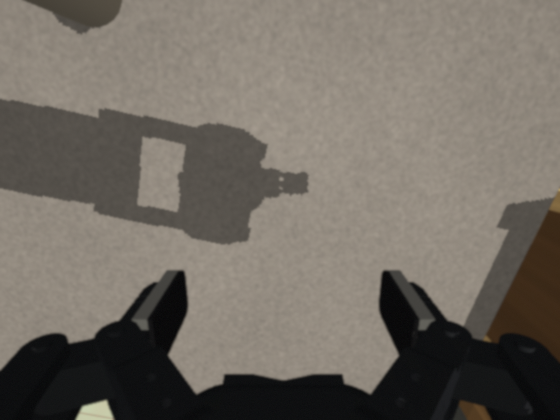

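```bash
cat > h.py <<'E'
import numpy as np, cv2
def cam(r):
    R,_=cv2.Rodrigues(np.asarray(r["rvec"],float)); return np.asarray(r["K"],float),R,np.asarray(r["tvec"],float).ravel()
def cloud(r):
    K,R,t=cam(r); d=r["depth"]; v,u=np.mgrid[:d.shape[0],:d.shape[1]]
    p=np.stack([(u-K[0,2])/K[0,0]*d,(v-K[1,2])/K[1,1]*d,d],-1)
    return (p-t)@R
def atz(r,u,v,z):
    K,R,t=cam(r); d=R.T@np.linalg.solve(K,[u,v,1.]); c=-R.T@t
    return c+d*(z-c[2])/d[2]
def proj(r,P):
    K,R,t=cam(r); q=(R@np.atleast_2d(P).T).T+t; q=q@K.T; return q[:,:2]/q[:,2:]
def crop(img,x0,y0,x1,y1,s,name):
    c=cv2.resize(img[y0:y1,x0:x1,::-1],None,fx=s,fy=s,interpolation=cv2.INTER_CUBIC); cv2.imwrite(name,c)
def top(clouds,x0,x1,y0,y1,zmax,name,s=1000,zlo=-0.01):
    # top-down height/colour map
    W=int((x1-x0)*s);H=int((y1-y0)*s); im=np.zeros((H,W,3),np.uint8); zb=np.full((H,W),-9.)
    return
E
python3 - <<'E'
from h import *
for n in ["scene","side"]:
    r=np.load(n+"0.npz"); K,R,t=cam(r); print(n,K[0,0],-R.T@t)
    P=cloud(r)
    for (u,v) in ([(230,262),(345,185),(162,235),(250,310),(300,190)] if n=="scene" else [(282,175),(280,245)]): print((u,v),P[v,u].round(3))
r=np.load("scene0.npz"); crop(r["frame"],170,140,390,310,3.6,"pics/sc_c.png")
r=np.load("side0.npz"); crop(r["frame"],180,130,370,290,4,"pics/si_c.png")
E
```

```text
scene 476.11253265814025 [ 1.28525566 -1.07806704  1.04535762]
(230, 262) [ 0.557 -0.309  0.079]
(345, 185) [0.625 0.256 0.085]
(162, 235) [ 0.287 -0.332  0.064]
(250, 310) [ 0.713 -0.407  0.062]
(300, 190) [0.448 0.227 0.006]
side 497.80127717096303 [0.27812312 1.44848593 0.86474724]
(282, 175) [ 0.507 -0.273  0.011]
(280, 245) [0.447 0.211 0.015]
```

View pics/sc_c.png

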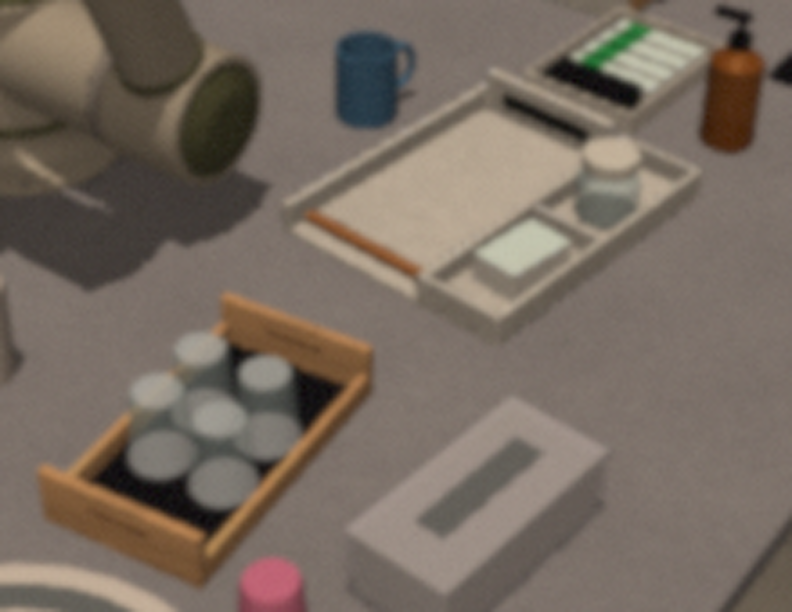

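View pics/si_c.png

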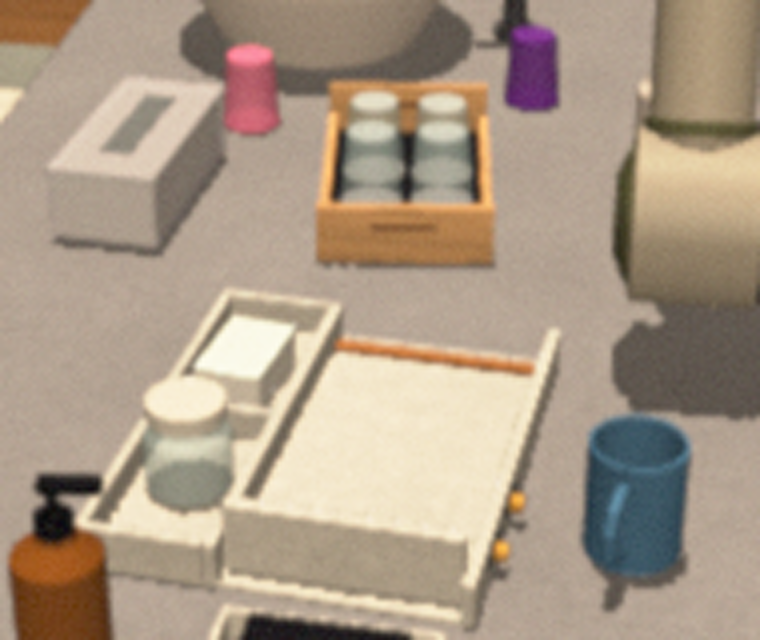

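```bash
python3 - <<'E'
from h import *
x0,x1,y0,y1=0.2,0.8,-0.5,0.5
s=800
for n in ["scene","side"]:
    r=np.load(n+"0.npz"); P=cloud(r); f=r["frame"]
    # upsample dense
    im=np.zeros((int((x1-x0)*s),int((y1-y0)*s),3),np.uint8); 
    Q=P.reshape(-1,3); C=f.reshape(-1,3); o=np.argsort(Q[:,2])
    for p,c in zip(Q[o],C[o]):
        if x0<p[0]<x1 and y0<p[1]<y1 and -0.02<p[2]<0.12:
            i=int((p[0]-x0)*s); j=int((p[1]-y0)*s); cv2.circle(im,(j,i),1,tuple(int(k) for k in c[::-1]),-1)
    cv2.imwrite(f"pics/top_{n}.png",im)
E
```

```text
(no output)
```

View pics/top_scene.png

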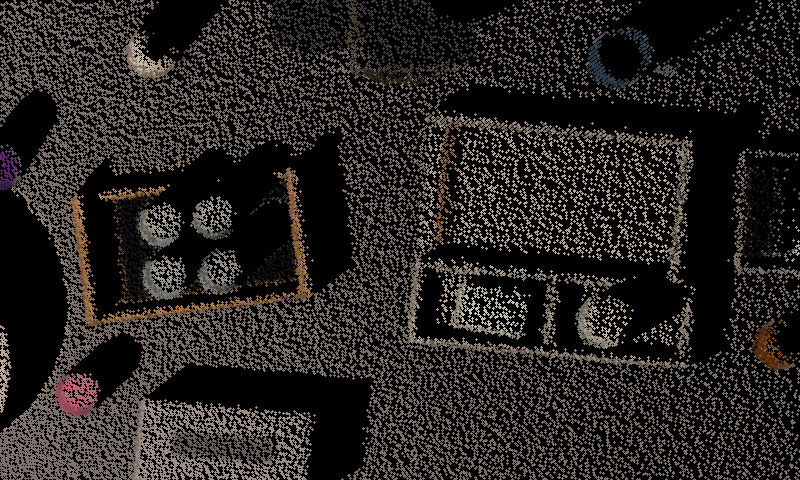

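View pics/top_side.png

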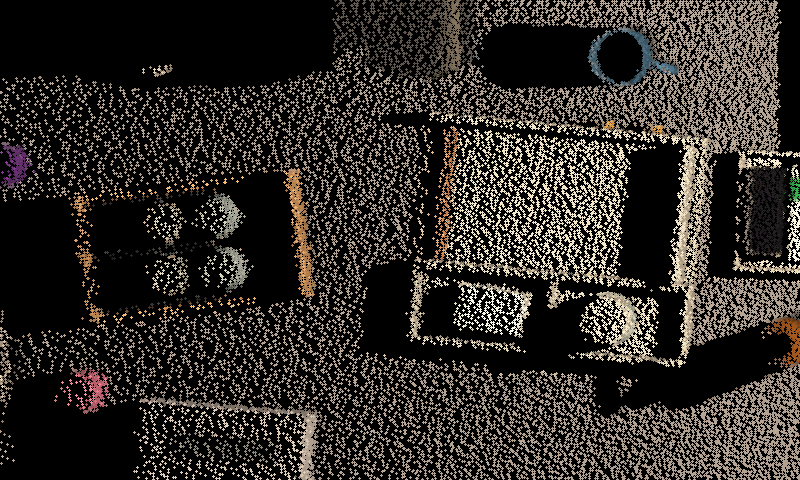

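```bash
cat >> h.py <<'E'
def rt(a): c,s=np.cos(a),np.sin(a); return np.array([[c,-s,0],[s,c,0],[0,0,1.]])
def tray_pts(): 
    X=[];
    for sx in(-.08,.08):
        for y in(-.14,-.13,.13,.14): X.append([sx,y,.055])
    return np.array(X)
def draw(r,polys,pose,name,box,s):
    im=r["frame"][:,:,::-1].copy(); x0,y0,x1,y1=box
    im=cv2.resize(im[y0:y1,x0:x1],None,fx=s,fy=s,interpolation=cv2.INTER_CUBIC)
    for p,c in polys:
        W=np.array(p)@rt(pose[3]).T+np.array(pose[:3]); q=(proj(r,W)-[x0,y0]+.5)*s
        cv2.polylines(im,[np.round(q*16).astype(int)],False,c,1,cv2.LINE_AA,4)
    cv2.imwrite(name,im)
def rect(xa,xb,ya,yb,z): return [[xa,ya,z],[xb,ya,z],[xb,yb,z],[xa,yb,z],[xa,ya,z]]
B=(255,0,0);G=(0,255,0);Rd=(0,0,255)
TRAY=[(rect(-.08,.08,.13,.14,.055),B),(rect(-.08,.08,-.14,-.13,.055),B),(rect(-.08,.08,-.14,.14,0),Rd)]
STN=[(rect(-.097,-.087,-.174,.174,.032),B),(rect(.087,.097,-.174,.174,.032),B),(rect(.097,.191,-.174,.174,.032),G)]
E
python3 - <<'E'
from h import *
pts=[];wp=[]
for n in ["scene","side"]:
    r=np.load(n+"0.npz"); P=cloud(r).reshape(-1,3); f=r["frame"].reshape(-1,3).astype(float)
    m=(P[:,0]>.35)&(P[:,0]<.65)&(P[:,1]>-.45)&(P[:,1]<-.08)&(P[:,2]>.045)&(P[:,2]<.062)&(f[:,0]>1.4*f[:,2])
    pts.append(P[m])
    m=(P[:,0]>.3)&(P[:,0]<.7)&(P[:,1]>0.0)&(P[:,1]<.39)&(P[:,2]>.025)&(P[:,2]<.045)
    wp.append(P[m])
for i in range(2):
    for nm,L in(("tray",pts),("stn",wp)):
        q=L[i]; rc=cv2.minAreaRect(q[:,:2].astype(np.float32)); print(nm,i,len(q),np.round(rc[0],4),np.round(rc[1],4),rc[2],np.percentile(q[:,2],[5,50,95]).round(4))
for L in (pts,wp):
    q=np.vstack(L);print(cv2.minAreaRect(q[:,:2].astype(np.float32)))
E
```

```text
tray 0 446 [ 0.5078 -0.2575] [0.1632 0.2899] 7.168529510498047 [0.0461 0.0539 0.0585]
stn 0 1375 [0.4718 0.1988] [0.3565 0.3551] 84.82998657226562 [0.0264 0.035  0.0434]
tray 1 313 [ 0.5082 -0.2581] [0.1581 0.2989] 7.342751979827881 [0.0464 0.0542 0.0603]
stn 1 1768 [0.4691 0.1993] [0.3572 0.3526] 84.35334014892578 [0.0263 0.0365 0.043 ]
((0.5077367424964905, -0.25814491510391235), (0.16316461563110352, 0.2982918620109558), 7.102201461791992)
((0.4712666869163513, 0.19909250736236572), (0.357778936624527, 0.3567269444465637), 84.4743881225586)
```

```bash
python3 - <<'E'
from h import *
d=np.pi/180
for n,bx,bt in(("scene",(240,150,380,240),(175,215,285,300)),("side",(195,195,325,290),(250,145,310,200))):
    r=np.load(n+"0.npz")
    draw(r,STN,(.451,.207,.002,-5.5*d),f"pics/s_{n}1.png",bx,5.6)
    draw(r,TRAY,(.508,-.258,0,7.2*d),f"pics/t_{n}1.png",bt,6)
E
```

```text
(no output)
```

View pics/s_scene1.png

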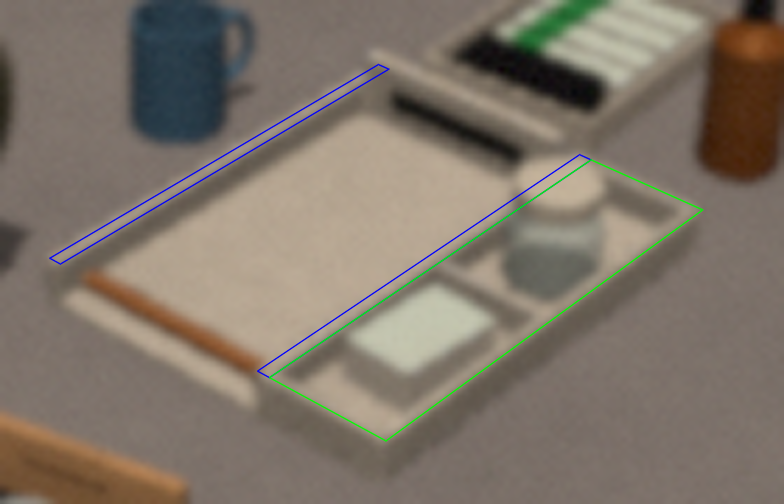

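View pics/s_side1.png

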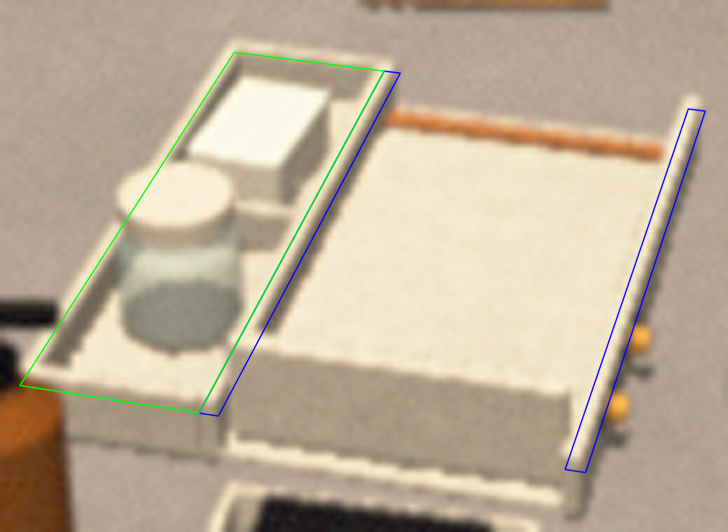

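View pics/t_scene1.png

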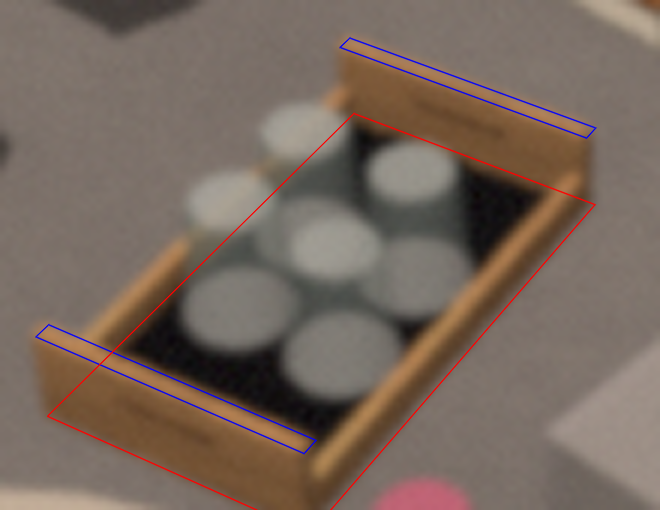

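View pics/t_side1.png

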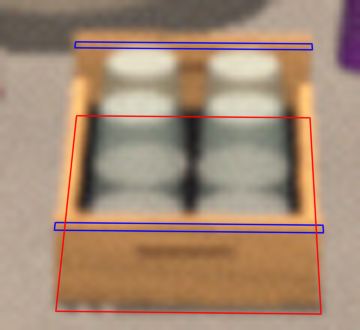

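```bash
python3 - <<'E'
from h import *
r=np.load("scene0.npz");f=r["frame"]
g=lambda n,L:cv2.imwrite(n,np.hstack([cv2.copyMakeBorder(cv2.resize(f[y:y+32,x:x+32,::-1],None,fx=12,fy=12,interpolation=cv2.INTER_CUBIC),2,2,2,2,cv2.BORDER_CONSTANT) for x,y in L]))
g("pics/k1.png",[(238,184),(294,212)]);g("pics/k2.png",[(300,146),(348,172)])
r=np.load("side0.npz");f=r["frame"]
g("pics/k3.png",[(224,190),(302,198)]);g("pics/k4.png",[(190,245),(285,265)])
E
```

```text
(no output)
```

View pics/k1.png

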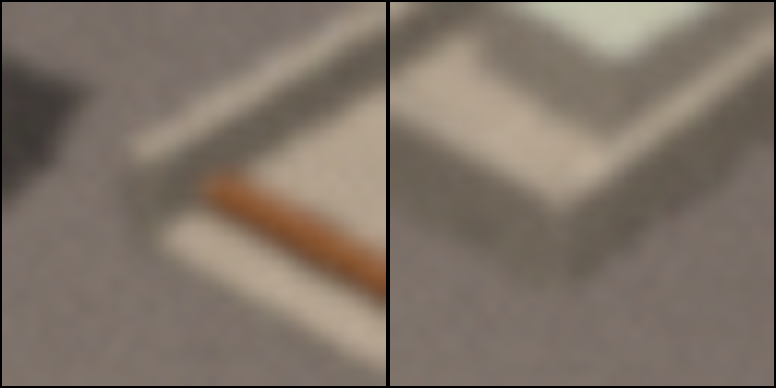

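View pics/k2.png

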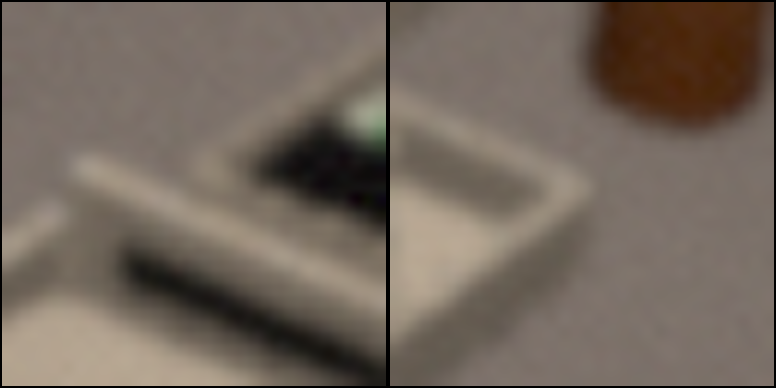

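View pics/k3.png

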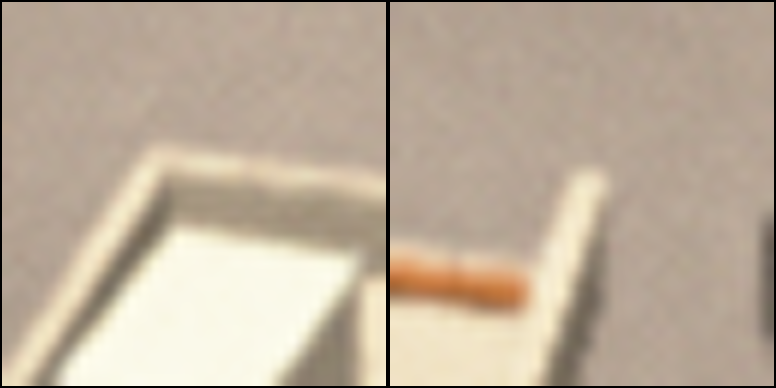

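View pics/k4.png

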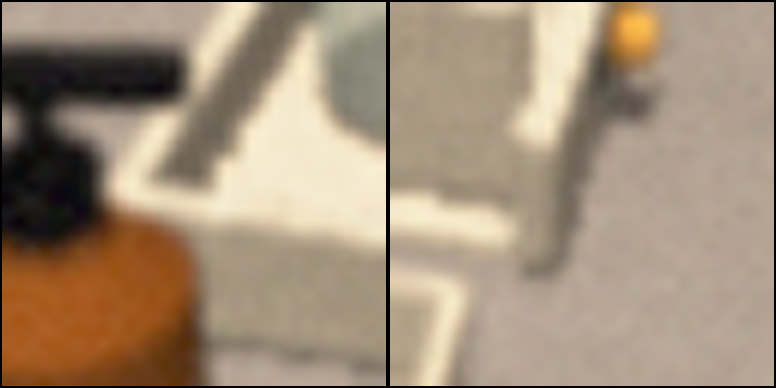

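```bash
python3 - <<'E'
from h import *
from scipy.optimize import least_squares
d=np.pi/180
S=np.load("scene0.npz");D=np.load("side0.npz")
obs=[(S,[-.092,-.174,.032],(249.5,196.6)),(S,[.191,-.174,.032],(308.6,228.9)),(S,[.191,.174,.032],(364.9,187.4)),
(D,[.191,-.174,.032],(236.75,202.2)),(D,[-.092,-.174,.032],(318.8,212.2)),(D,[.191,.174,.032],(199.2,261.1)),(D,[-.092,.174,.032],(297.3,276.5))]
obs=[(dict(r),np.array(p),np.array(q)-.46) for r,p,q in obs]
def res(x): return np.concatenate([proj(r,rt(x[3])@p+x[:3])[0]-q for r,p,q in obs])
o=least_squares(res,[.451,.207,.002,-5.5*d]); print(o.x[:3].round(4),o.x[3]/d); print(o.fun.reshape(-1,2).round(2))
def res3(x): return res([x[0],x[1],.002,x[2]])
o=least_squares(res3,[.451,.207,-5.5*d]); print(o.x[:2].round(4),o.x[2]/d); print(o.fun.reshape(-1,2).round(2))
E
```

```text
[0.4525 0.2005 0.0059] -5.342955701638904
[[-0.57  0.04]
 [-0.22 -0.08]
 [ 0.1  -0.13]
 [-0.28  0.13]
 [ 0.11  0.2 ]
 [-0.63  0.19]
 [ 0.25 -0.25]]
[0.4527 0.1988] -5.3325318906192445
[[-0.79  1.14]
 [-0.49  1.09]
 [-0.18  0.92]
 [-0.2   0.89]
 [ 0.03  0.97]
 [-0.42  0.97]
 [ 0.23  0.52]]
```

```bash
python3 - <<'E'
from h import *
d=np.pi/180; c=np.array([.4525,.2000,.004]);R=rt(-5.35*d)
D=dict(np.load("side0.npz"));S=dict(np.load("scene0.npz"))
for nm,r,u,v,z in [("sill outer side",D,302+68/12-.46,198+250/12-.46,.015),("sill inner side",D,302+68/12-.46,198+305/12-.46,.012),
 ("scene brown near edge",S,238+300/12-.46,184+262/12-.46,.015),("scene brown far edge",S,238+300/12-.46,184+220/12-.46,.015),
 ("white lip near",S,238+300/12-.46,184+325/12-.46,.01),
 ("stop top left scene",S,300+78/12-.46,146+160/12-.46,.06)]:
    print(nm,(R.T@(atz(r,u,v,z)-c)).round(4))
# stop inner face top edge in side view crop si_c (4x,180,130): inner top edge ~ (350,360)?
cc=cv2.resize(D["frame"][205:285,215:315,::-1],None,fx=8,fy=8,interpolation=cv2.INTER_CUBIC);cv2.imwrite("pics/k5.png",cc[:600,:800])
E
```

```text
sill outer side [-0.0575 -0.1622  0.011 ]
sill inner side [-0.062  -0.1387  0.008 ]
scene brown near edge [-0.0356 -0.1576  0.011 ]
scene brown far edge [-0.0509 -0.1413  0.011 ]
white lip near [-0.0179 -0.1765  0.006 ]
stop top left scene [-0.0851  0.156   0.056 ]
```

View pics/k5.png

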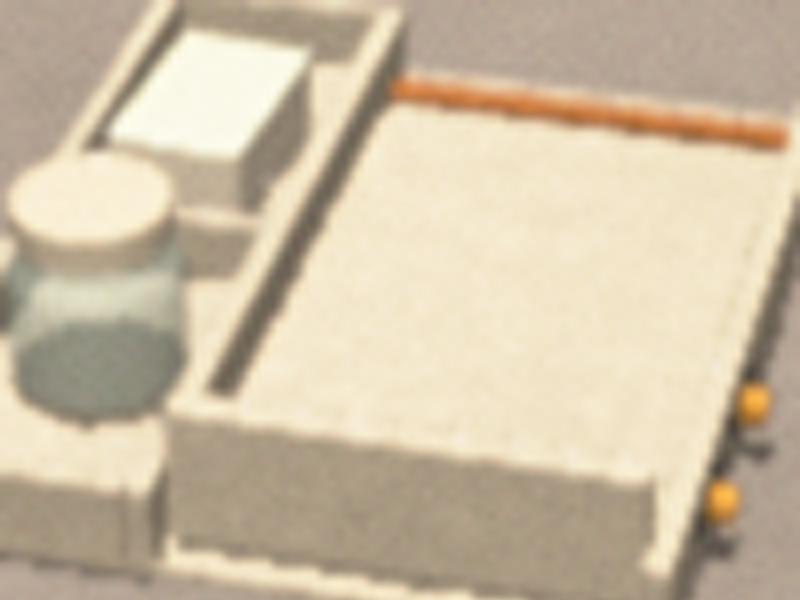

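```bash
python3 - <<'E'
from h import *
r=np.load("scene0.npz");f=r["frame"]
g=lambda n,L:cv2.imwrite(n,np.hstack([cv2.copyMakeBorder(cv2.resize(f[y:y+24,x:x+24,::-1],None,fx=16,fy=16,interpolation=cv2.INTER_CUBIC),2,2,2,2,cv2.BORDER_CONSTANT) for x,y in L]))
g("pics/m1.png",[(174,262),(214,280)]);g("pics/m2.png",[(222,212),(262,228)])
r=np.load("side0.npz");f=r["frame"]
g("pics/m3.png",[(252,140),(290,140)]);g("pics/m4.png",[(250,172),(290,172)])
E
```

```text
(no output)
```

View pics/m1.png

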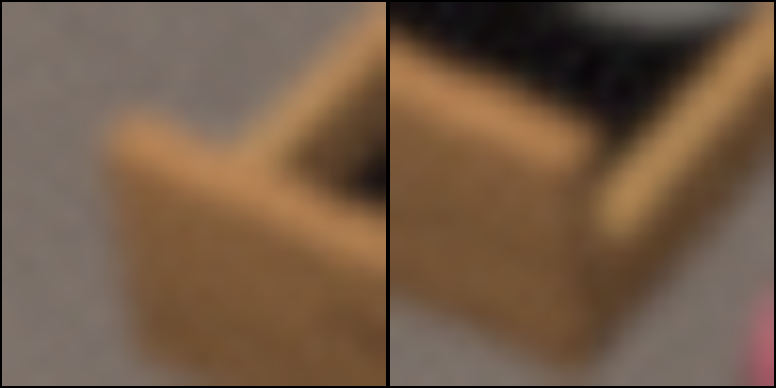

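View pics/m2.png

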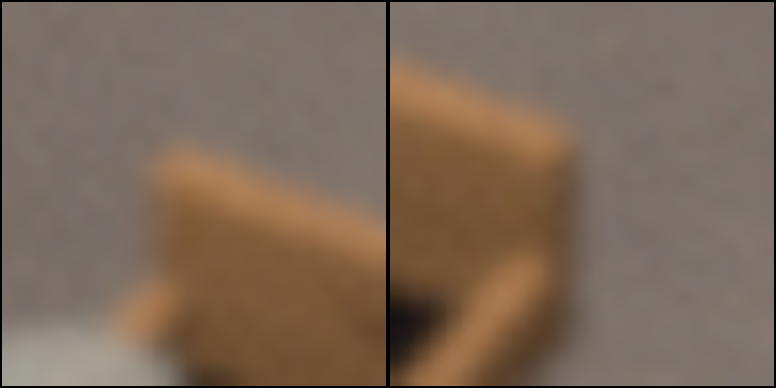

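View pics/m3.png

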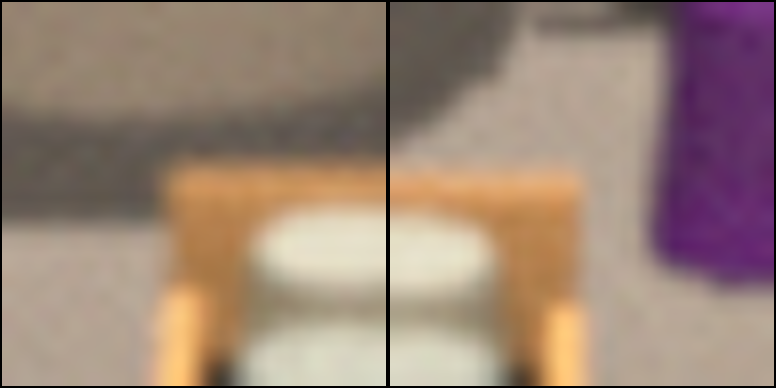

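View pics/m4.png

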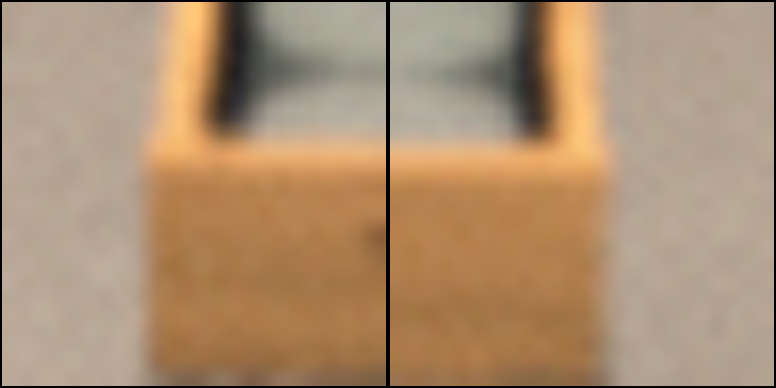

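```bash
python3 - <<'E'
from h import *
from scipy.optimize import least_squares
d=np.pi/180
S=dict(np.load("scene0.npz"));D=dict(np.load("side0.npz"))
o=[(S,-80,-140,55,180.44,271.25),(S,-80,-130,55,181.5,268.6),(S,80,-140,55,225.56,291.1),(S,80,-130,55,227,288.3),(S,80,-140,0,225.56,302.9),(S,-80,140,55,233,221.1),(S,-80,130,55,231.75,223),(S,80,140,55,273.6,236.8),
(D,80,140,0,259.1,194.9),(D,80,140,55,259.1,182.6),(D,-80,140,55,303.6,182.6),(D,80,-140,55,262.2,150.5),(D,-80,-140,55,302.1,150.6)]
def res(x): return np.concatenate([proj(r,rt(x[3])@(np.array([a,b,c])/1e3)+x[:3])[0]-[u-.47,v-.47] for r,a,b,c,u,v in o])
q=least_squares(res,[.508,-.258,0,7*d],loss='soft_l1'); x=q.x
print(x[:3].round(4),x[3]/d); print(q.fun.reshape(-1,2).round(2))
R=rt(x[3]); print("lead",R@[0,.135,.055]+x[:3],"trail",R@[0,-.135,.055]+x[:3])
import rig; print(rig.grasp_offset)
E
```

```text
[ 0.5091 -0.2615  0.0032] 7.069845591438412
[[-0.33 -0.27]
 [ 0.75  0.35]
 [-0.7  -0.52]
 [-0.14  0.06]
 [ 0.3   1.1 ]
 [-0.17  0.  ]
 [-0.58 -0.33]
 [ 0.27 -0.61]
 [-0.13  0.58]
 [-0.38 -0.65]
 [-0.08 -0.16]
 [ 0.23  0.26]
 [-0.29  0.53]]
lead [ 0.49249387 -0.12755275  0.05822291] trail [ 0.52572526 -0.3954999   0.05822291]
-0.0187
```

```bash
python3 -m pendant '[85,0.74,-0.51,0,0,0,0, 85,0.75,-0.52,0,0,0,0, 85,0.75,-0.52,0,0,0,0, 85,0.75,-0.52,0,0,0,0, 85,0.75,-0.52,0,0,0,0, 85,0.75,-0.52,0,0,0,0, 85,0.75,-0.52,0,0,0,0, 85,0.75,-0.52,0,0,0,0, 85,0.75,-0.52,0,0,0,0, 85,0.75,-0.52,0,0,0,0, 85,0.75,-0.52,0,0,0,0, 60,0.3,-0.2,0,0,0,0.8]'
cat >> h.py <<'E'
def where():
    import rig
    s=rig.observe(); R=np.array(s["tool_rot"]); p=s["position"]
    h=np.degrees(np.arctan2(R[0,1],-R[1,1]))  # heading of -tool y from world y
    print("t",round(s["time_s"],2),"p",p.round(4),"hd",round(h,2),"tilt z",R[:,2].round(4),"F",s["ft_force"].round(1),"T",s["wrist_torque"].round(2),"w",round(s["grip_width"],4),"q",s["q"].round(0))
    return s,R,p
def to(x,y,z,hd):
    s,R,p=where(); dd=R.T@(np.array([x,y,z])-p)/0.05
    a=np.radians(hd); T=np.array([[np.cos(a),np.sin(a),0],[np.sin(a),-np.cos(a),0],[0,0,-1.]])
    w=cv2.Rodrigues(R.T@T)[0].ravel()*180/np.pi/8
    print("move",dd.round(3),"rot",w.round(3),"target R at end")
E
python3 - <<'E'
from h import *
to(.4925,-.1277,.12,7.07)
import rig
r=rig.get_image("wrist"); cv2.imwrite("pics/w1.png",r["frame"][:,:,::-1]); np.savez("w1.npz",**r)
E
```

```text
time_s: 1.35
position: [0.4761, -0.1453, 0.2311]
tool_rot: [[0.992, 0.125, 0.0], [0.125, -0.992, 0.001], [0.0, -0.001, -1.0]]
ft_force: [-0.6, -0.2, -0.0]
grip_width: 0.0728
t 1.35 p [ 0.4761 -0.1453  0.2311] hd 7.15 tilt z [ 0.e+00  7.e-04 -1.e+00] F [-0.6 -0.2 -0. ] T [-0.05  0.04 -0.01] w 0.0728 q [-31.  17.  82.   0.  81.  52.]
move [ 0.369 -0.306  2.223] rot [-0.005 -0.001  0.01 ] target R at end
```

View pics/w1.png

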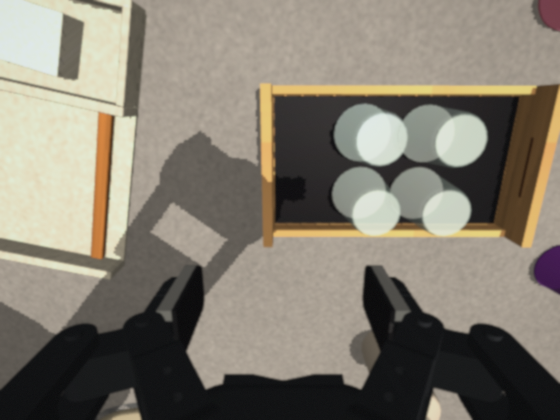

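```bash
python3 - <<'E'
from h import *
r=dict(np.load("w1.npz")); c=r["frame"]
crop(c,60,70,285,280,2.8,"pics/w1a.png")
E
```

```text
(no output)
```

View pics/w1a.png

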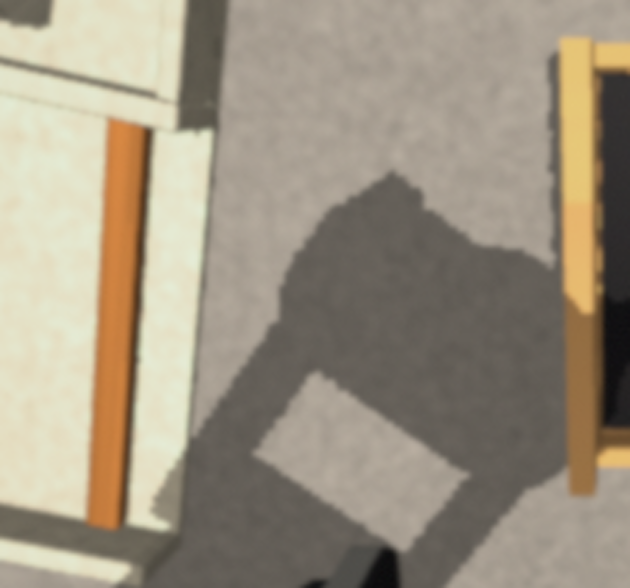

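```bash
python3 - <<'E'
from h import *
r=dict(np.load("w1.npz"))
f=lambda u,v,z: atz(r,60+u/2.8-.3,70+v/2.8-.3,z)
for nm,u,v,z in [("L out t",560,38,.055),("L in t",592,38,.055),("L out b",570,495,.055),("L in b",596,495,.055)]: print(nm,f(u,v,z).round(4))
c=np.array([.4525,.2,.003]);R=rt(np.radians(-5.35))
for nm,u,v,z in [("sill out t",148,127,.014),("sill out b",125,525,.014),("sill in t",110,120,.014),("sill in b",88,523,.014),("caddy/rail end corner",178,130,.035),("rail L out end",140,585,.035),("rail L in top",120,120,.035)]: p=f(u,v,z);print(nm,p.round(4),(R.T@(p-c)).round(4))
E
```

```text
L out t [ 0.5698 -0.1125  0.055 ]
L in t [ 0.5711 -0.1227  0.055 ]
L out b [ 0.4113 -0.1328  0.055 ]
L in b [ 0.4125 -0.1425  0.055 ]
sill out t [0.5217 0.0398 0.014 ] [ 0.0839 -0.1531  0.011 ]
sill out b [0.3555 0.0542 0.014 ] [-0.0829 -0.1542  0.011 ]
sill in t [0.5225 0.0537 0.014 ] [ 0.0833 -0.1391  0.011 ]
sill in b [0.3545 0.0698 0.014 ] [-0.0854 -0.1388  0.011 ]
caddy/rail end corner [0.5239 0.0191 0.035 ] [ 0.0879 -0.1734  0.032 ]
rail L out end [0.3405 0.038  0.035 ] [-0.0964 -0.1717  0.032 ]
rail L in top [0.5248 0.0392 0.035 ] [ 0.0869 -0.1533  0.032 ]
```

```bash
python3 -m pendant '[60,0.3,-0.3,0.7,0,0,0, 60,0.05,-0.02,0.7,0,0,0, 60,0,0,0.5,0,0,0]'; python3 - <<'E'
from h import *
to(.4912,-.1276,.027,7.2)
E
```

```text
time_s: 1.7
position: [0.4893, -0.1296, 0.1343]
tool_rot: [[0.992, 0.125, -0.002], [0.125, -0.992, 0.001], [-0.002, -0.001, -1.0]]
ft_force: [0.3, -0.1, 0.8]
grip_width: 0.06
t 1.7 p [ 0.4893 -0.1296  0.1343] hd 7.17 tilt z [-1.9e-03  9.0e-04 -1.0e+00] F [ 0.3 -0.1  0.8] T [-0.04 -0.03 -0.05] w 0.06 q [-28.  23.  90.  -0.  67.  55.]
move [ 0.047 -0.033  2.146] rot [-0.008  0.013 -0.004] target R at end
```

```bash
python3 -m pendant '[50,0,0,0,0,0,0, 50,0,0,0,0,0,0]'; python3 - <<'E'
from h import *
to(.4912,-.1276,.027,7.2)
E
```

```text
time_s: 1.9
position: [0.49, -0.1306, 0.1369]
tool_rot: [[0.992, 0.123, 0.0], [0.123, -0.992, -0.0], [0.0, 0.0, -1.0]]
ft_force: [0.1, -1.3, -0.2]
grip_width: 0.0499
t 1.9 p [ 0.49   -0.1306  0.1369] hd 7.06 tilt z [ 1.e-04 -1.e-04 -1.e+00] F [ 0.1 -1.3 -0.2] T [ 0.   -0.04 -0.03] w 0.0499 q [-28.  23.  90.  -0.  67.  55.]
move [ 0.032 -0.057  2.199] rot [ 0.001 -0.    -0.018] target R at end
```

```bash
python3 -m pendant '[45,0.03,-0.06,0.5,0,0,-0.02, 45,0,0,0.7,0,0,0, 45,0,0,0.6,0,0,0, 45,0,0,0.4,0,0,0, 45,0,0,0,0,0,0, 45,0,0,0,0,0,0]'; python3 - <<'E'
from h import *
to(.4912,-.1276,.027,7.2)
import rig
r=rig.get_image("wrist"); cv2.imwrite("pics/w2.png",r["frame"][:,:,::-1])
E
```

```text
time_s: 2.5
position: [0.4919, -0.1277, 0.0279]
tool_rot: [[0.992, 0.125, 0.002], [0.125, -0.992, -0.001], [0.002, 0.001, -1.0]]
ft_force: [-1.0, -0.5, -0.1]
grip_width: 0.0452
t 2.5 p [ 0.4919 -0.1277  0.0279] hd 7.21 tilt z [ 0.0021 -0.0011 -1.    ] F [-1.  -0.5 -0.1] T [-0.03  0.01  0.01] w 0.0452 q [-28.  32.  97.  -0.  51.  55.]
move [-0.013 -0.003  0.018] rot [ 0.01  -0.014  0.001] target R at end
```

View pics/w2.png

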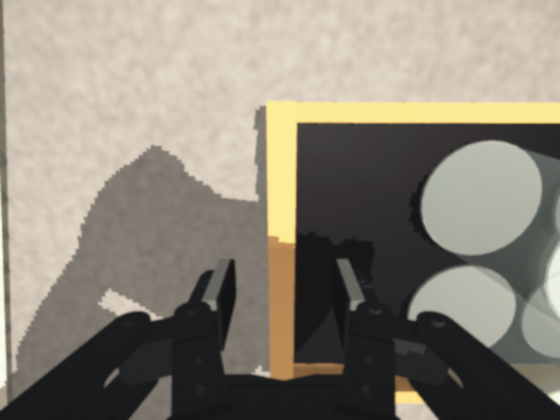

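```bash
python3 -m pendant '[30,0,0,0,0,0,0, 15,0,0,0,0,0,0, 12,0,0,0,0,0,0, 6,0,0,0,0,0,0, 6,0,0,0,0,0,0, 6,0,0,0,0,0,0]' 60; python3 - <<'E'
from h import *
where()
E
```

```text
time_s: 3.15
position: [0.4913, -0.127, 0.027]
tool_rot: [[0.992, 0.125, 0.001], [0.125, -0.992, -0.0], [0.001, 0.0, -1.0]]
ft_force: [-1.2, 1.5, 5.1]
grip_width: 0.0087
t 3.15 p [ 0.4913 -0.127   0.027 ] hd 7.2 tilt z [ 9.e-04 -3.e-04 -1.e+00] F [-1.2  1.5  5.1] T [ 0.2   0.15 -0.1 ] w 0.0087 q [-28.  32.  97.   0.  51.  55.]
```

```bash
python3 -m pendant '[6,0,0,-0.04,0.04,0,0, 6,0,0.01,-0.08,0.1,0,0, 6,0,0.01,-0.08,0.1,0,0, 6,0,0.01,-0.08,0.1,0,0, 6,0,0.01,-0.08,0.1,0,0, 6,0,0.01,-0.06,0.08,0,0, 6,0,0.01,-0.03,0.04,0,0, 6,0,0,0,0,0,0]'; python3 - <<'E'
from h import *
where()
E
```

```text
time_s: 3.95
position: [0.4914, -0.1306, 0.0488]
tool_rot: [[0.992, 0.125, -0.01], [0.125, -0.989, 0.078], [-0.0, -0.079, -0.997]]
ft_force: [0.5, 1.6, -4.1]
grip_width: 0.0087
t 3.95 p [ 0.4914 -0.1306  0.0488] hd 7.2 tilt z [-0.01    0.078  -0.9969] F [ 0.5  1.6 -4.1] T [ 0.33 -0.03 -0.  ] w 0.0087 q [-30.  31.  94.   4.  58.  50.]
```

```bash
python3 -m pendant '[6,-0.02,-0.05,0.004,0,0.002,0.026, 6,-0.04,-0.11,0.009,0,0.005,0.06, 6,-0.047,-0.145,0.0115,0,0.006,0.078, 6,-0.047,-0.145,0.0115,0,0.006,0.078, 6,-0.047,-0.145,0.0115,0,0.006,0.078, 6,-0.047,-0.145,0.0115,0,0.006,0.078, 6,-0.047,-0.145,0.0115,0,0.006,0.078, 6,-0.047,-0.145,0.0115,0,0.006,0.078, 6,-0.047,-0.145,0.0115,0,0.006,0.078, 6,-0.047,-0.145,0.0115,0,0.006,0.078, 6,-0.047,-0.145,0.0115,0,0.006,0.078]'; python3 - <<'E'
from h import *
to(.4348,.0108,.049,-5.35)
E
```

```text
time_s: 5.05
position: [0.4616, -0.0587, 0.0486]
tool_rot: [[1.0, 0.015, -0.001], [0.015, -0.997, 0.078], [-0.0, -0.078, -0.997]]
ft_force: [2.4, -1.5, -4.3]
grip_width: 0.009
t 5.05 p [ 0.4616 -0.0587  0.0486] hd 0.84 tilt z [-0.0012  0.078  -0.997 ] F [ 2.4 -1.5 -4.3] T [-0.37 -0.23  0.42] w 0.009 q [-24.  27. 102.   5.  53.  62.]
move [-0.516 -1.394  0.102] rot [-0.559  0.03   0.774] target R at end
```

```bash
python3 -m pendant '[6,-0.06,-0.14,0.011,0,0.006,0.078, 6,-0.06,-0.14,0.011,0,0.006,0.078, 6,-0.06,-0.14,0.011,0,0.006,0.078, 6,-0.06,-0.14,0.011,0,0.006,0.078, 6,-0.06,-0.14,0.011,0,0.006,0.078, 6,-0.06,-0.14,0.011,0,0.006,0.078, 6,-0.06,-0.14,0.011,0,0.006,0.078, 6,-0.06,-0.14,0.011,0,0.006,0.078, 6,-0.06,-0.14,0.011,0,0.006,0.08, 6,-0.035,-0.07,0.006,0,0.005,0.06, 6,-0.015,-0.04,0.003,0,0.002,0.02, 6,0,0,0,0,0,0]'; python3 - <<'E'
from h import *
to(.4348,.0108,.049,-5.35)
import rig
for n in("wrist","scene","side"):
    r=rig.get_image(n); cv2.imwrite(f"pics/{n}3.png",r["frame"][:,:,::-1]); np.savez(f"{n}3.npz",**r)
E
```

```text
time_s: 6.25
position: [0.4345, 0.0109, 0.0486]
tool_rot: [[0.996, -0.094, 0.007], [-0.094, -0.992, 0.079], [-0.0, -0.079, -0.997]]
ft_force: [1.8, 2.3, -3.9]
grip_width: 0.0091
t 6.25 p [0.4345 0.0109 0.0486] hd -5.41 tilt z [ 0.007   0.0785 -0.9969] F [ 1.8  2.3 -3.9] T [ 0.33 -0.27  0.35] w 0.0091 q [-17.  25. 107.   6.  49.  75.]
move [ 0.006 -0.    -0.008] rot [-0.565  0.003 -0.007] target R at end
```

View pics/wrist3.png

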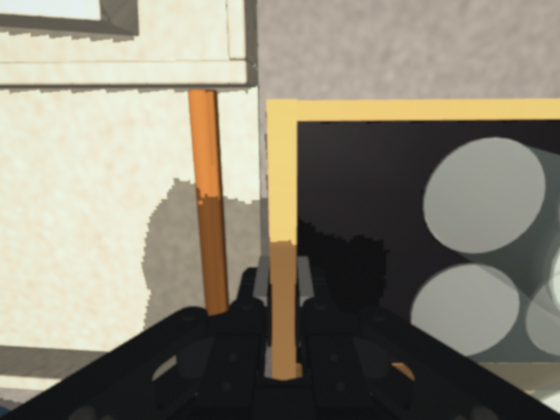

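View pics/scene3.png

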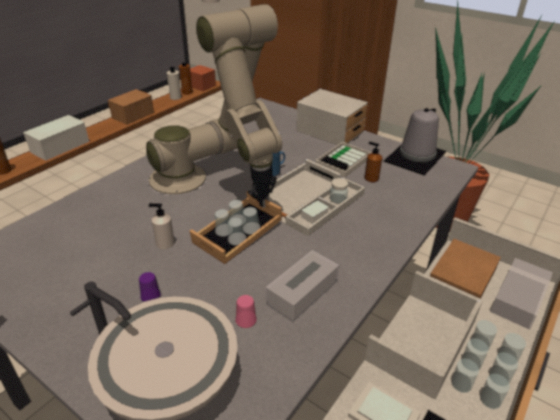

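```bash
python3 - <<'E'
from h import *
r=dict(np.load("wrist3.npz")); crop(r["frame"],180,60,300,170,6.5,"pics/w3a.png")
E
```

```text
(no output)
```

View pics/w3a.png

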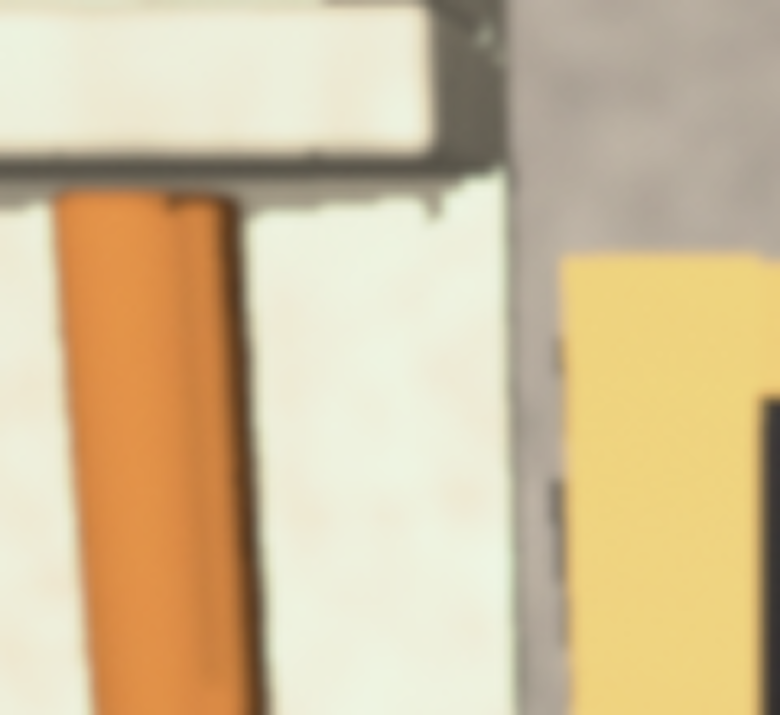

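```bash
python3 - <<'E'
from h import *
r=dict(np.load("wrist3.npz"))
c=np.array([.4525,.2,.003]);R=rt(np.radians(-5.35))
for nm,u,v,z in [("rail inner end",435,152,.035),("tray corner",562,255,.0775),("sill out",175,200,.014),("sill in",57,200,.014),("sill foot out",235,200,.003)]:
    p=atz(r,180+u/6.5-.42,60+v/6.5-.42,z);print(nm,p.round(4),(R.T@(p-c)).round(4))
# tray angle by wall far inner edge
for u,v in [(268,110),(268.5,240),(298,130),(298.5,235)]: p=atz(r,u,v,.0775);print((R.T@(p-c)).round(4))
E
```

```text
rail inner end [0.5233 0.0201 0.035 ] [ 0.0873 -0.1726  0.032 ]
tray corner [0.5146 0.0068 0.0775] [ 0.0798 -0.1866  0.0745]
sill out [0.5235 0.0449 0.014 ] [ 0.0851 -0.1478  0.011 ]
sill in [0.5244 0.0544 0.014 ] [ 0.0852 -0.1383  0.011 ]
sill foot out [0.5237 0.043  0.003 ] [ 0.0856 -0.1497  0.    ]
[ 0.0763 -0.1872  0.0745]
[ 0.0299 -0.1867  0.0745]
[ 0.0699 -0.1972  0.0745]
[ 0.0322 -0.1979  0.0745]
```

```bash
python3 -m pendant '[6,0,-0.06,0.005,0,0,0, 6,0,-0.12,0.0095,0,0,0, 6,0,-0.14,0.011,0,0,0, 6,0,-0.14,0.011,0,0,0, 6,0,-0.14,0.011,0,0,0, 6,0,-0.14,0.011,0,0,0]';python3 - <<'E'
from h import *
where()
E
python3 -m pendant '[6,0,-0.14,0.011,0,0,0, 6,0,-0.14,0.011,0,0,0, 6,0,-0.14,0.011,0,0,0, 6,0,-0.14,0.011,0,0,0, 6,0,-0.14,0.011,0,0,0, 6,0,-0.14,0.011,0,0,0]';python3 - <<'E'
from h import *
where()
E
```

```text
time_s: 7.0
position: [0.438, 0.048, 0.0485]
tool_rot: [[0.996, -0.094, 0.007], [-0.094, -0.993, 0.078], [-0.0, -0.078, -0.997]]
ft_force: [0.2, -1.5, -4.4]
grip_width: 0.009
t 7.0 p [0.438  0.048  0.0485] hd -5.39 tilt z [ 0.0069  0.0778 -0.9969] F [ 0.2 -1.5 -4.4] T [-0.44 -0.06 -0.01] w 0.009 q [-12.  25. 107.   6.  49.  80.]
time_s: 7.6
position: [0.4421, 0.0898, 0.0485]
tool_rot: [[0.996, -0.094, 0.007], [-0.094, -0.993, 0.078], [-0.0, -0.078, -0.997]]
ft_force: [0.2, -1.9, -5.0]
grip_width: 0.0086
t 7.6 p [0.4421 0.0898 0.0485] hd -5.4 tilt z [ 0.0071  0.0778 -0.9969] F [ 0.2 -1.9 -5. ] T [-0.42 -0.    0.  ] w 0.0086 q [ -6.  26. 105.   6.  49.  85.]
```

```bash
python3 -m pendant '[6,0,-0.14,0.011,0,0,0, 6,0,-0.14,0.011,0,0,0, 6,0,-0.14,0.011,0,0,0, 6,0,-0.14,0.011,0,0,0, 6,0,-0.14,0.011,0,0,0, 6,0,-0.07,0.0055,0,0,0]';python3 - <<'E'
from h import *
where()
E
```

```text
time_s: 8.2
position: [0.4457, 0.1284, 0.0485]
tool_rot: [[0.996, -0.093, 0.007], [-0.094, -0.993, 0.078], [-0.0, -0.078, -0.997]]
ft_force: [1.1, -2.7, -3.8]
grip_width: 0.009
t 8.2 p [0.4457 0.1284 0.0485] hd -5.38 tilt z [ 0.007   0.0778 -0.9969] F [ 1.1 -2.7 -3.8] T [-0.4  -0.02 -0.07] w 0.009 q [ -1.  27. 104.   6.  50.  90.]
```

```bash
python3 -m pendant '[6,0,-0.12,0.01,-0.02,0,0, 6,0,-0.16,0.0135,-0.0375,0,0, 6,0,-0.16,0.013,-0.0375,0,0, 6,0,-0.16,0.0125,-0.0375,0,0, 6,0,-0.16,0.012,-0.0375,0,0, 6,0,-0.16,0.0115,-0.0375,0,0, 6,0,-0.16,0.011,-0.0375,0,0, 6,0,-0.08,0.006,-0.02,0,0]';python3 - <<'E'
from h import *
where()
E
```

```text
time_s: 9.0
position: [0.4512, 0.1863, 0.0477]
tool_rot: [[0.996, -0.094, 0.004], [-0.094, -0.995, 0.041], [-0.0, -0.041, -0.999]]
ft_force: [-0.8, -4.6, -2.3]
grip_width: 0.0088
t 9.0 p [0.4512 0.1863 0.0477] hd -5.38 tilt z [ 0.0038  0.0407 -0.9992] F [-0.8 -4.6 -2.3] T [-0.58 -0.02  0.01] w 0.0088 q [  7.  28. 100.   3.  51. 101.]
```

```bash
python3 -m pendant '[6,0,-0.12,0.014,-0.03,0,0, 6,0,-0.16,0.02,-0.0375,0,0, 6,0,-0.16,0.019,-0.0375,0,0, 6,0,-0.16,0.0185,-0.0375,0,0, 6,0,-0.16,0.018,-0.0375,0,0, 6,0,-0.16,0.017,-0.0375,0,0, 6,0,-0.16,0.016,-0.0375,0,0, 6,0,-0.14,0.014,-0.03,0,0, 6,0,-0.06,0,0,0,0]';python3 - <<'E'
from h import *
where()
E
```

```text
time_s: 9.9
position: [0.4572, 0.2503, 0.0421]
tool_rot: [[0.996, -0.093, -0.0], [-0.093, -0.996, 0.001], [-0.0, -0.001, -1.0]]
ft_force: [0.1, -2.9, -3.7]
grip_width: 0.009
t 9.9 p [0.4572 0.2503 0.0421] hd -5.36 tilt z [-3.0e-04  1.4e-03 -1.0e+00] F [ 0.1 -2.9 -3.7] T [-0.41 -0.07  0.  ] w 0.009 q [ 16.  32.  94.   0.  54. 111.]
```

```bash
python3 -m pendant '[6,0,-0.06,0.01,-0.02,0,0, 6,0,-0.06,0.02,-0.04,0,0, 6,0,-0.06,0.02,-0.04,0,0, 6,0,-0.06,0.02,-0.04,0,0, 6,0,-0.04,0.02,-0.04,0,0, 6,0,0,0.01,-0.02,0,0, 6,0,0,0,0,0,0]';python3 - <<'E'
from h import *
where()
import rig
r=rig.get_image("side"); crop(r["frame"],200,120,360,280,4.5,"pics/side4.png")
E
```

```text
time_s: 10.6
position: [0.4586, 0.2638, 0.0373]
tool_rot: [[0.996, -0.094, -0.002], [-0.094, -0.995, -0.026], [0.0, 0.026, -1.0]]
ft_force: [-0.5, 2.4, -3.5]
grip_width: 0.0092
t 10.6 p [0.4586 0.2638 0.0373] hd -5.4 tilt z [-0.0023 -0.0256 -0.9997] F [-0.5  2.4 -3.5] T [ 0.5  -0.   -0.06] w 0.0092 q [ 18.  33.  92.  -2.  55. 114.]
```

View pics/side4.png

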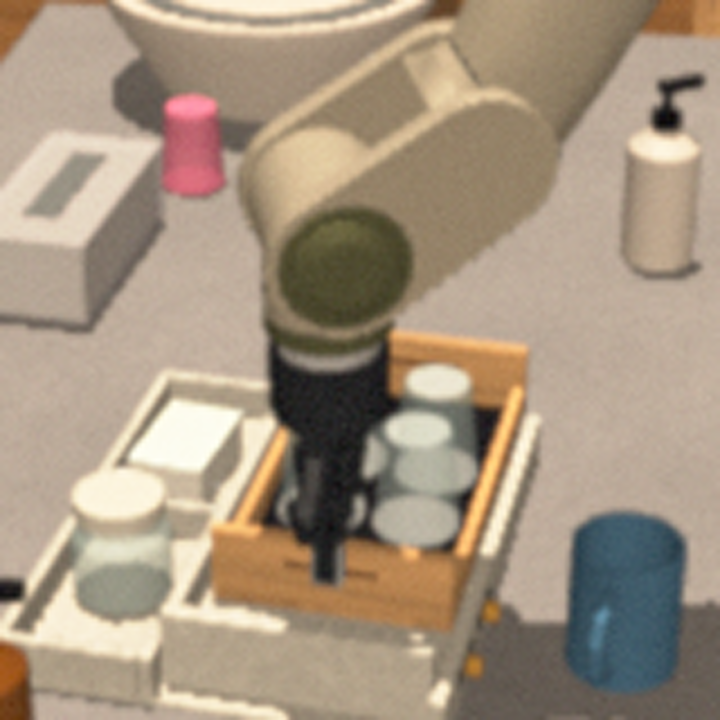

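```bash
for i in 1; do python3 -m pendant '[6,0,0,0.01,-0.015,0,0, 6,0,0,0.01,-0.015,0,0, 6,0,0,0.01,-0.015,0,0, 6,0,0,0,0,0,0]'; done
```

```text
time_s: 11.05
position: [0.4588, 0.2637, 0.0368]
tool_rot: [[0.996, -0.094, -0.002], [-0.094, -0.995, -0.032], [0.001, 0.032, -0.999]]
ft_force: [-4.1, 2.2, 8.1]
grip_width: 0.0091
```

```bash
python3 -m pendant '[6,0,0,-0.01,0.01,0,0, 6,0,0,-0.005,0,0,0, 9,0,0,0,0,0,0, 14,0,0,0,0,0,0, 25,0,0,0,0,0,0, 36,0,0,0,0,0,0, 36,0,0,0,0,0,0]'; python3 - <<'E'
from h import *
where()
E
```

```text
time_s: 11.75
position: [0.4586, 0.2631, 0.0364]
tool_rot: [[0.996, -0.094, -0.003], [-0.094, -0.995, -0.032], [-0.0, 0.032, -0.999]]
ft_force: [0.4, -0.0, -0.2]
grip_width: 0.036
t 11.75 p [0.4586 0.2631 0.0364] hd -5.4 tilt z [-0.0032 -0.0317 -0.9995] F [ 0.4 -0.  -0.2] T [0.   0.02 0.01] w 0.036 q [ 18.  33.  92.  -2.  56. 114.]
```

```bash
python3 -m pendant '[36,0,0,-0.3,0,0,0, 36,0,0,-0.5,0,0,0, 36,0,0,-0.7,0,0,0, 40,0,0,-0.6,0.23,0,0, 45,0,0.5,-0.2,0,0,0, 45,0,0.8,0,0,0,0, 45,0,0.8,0,0,0,0, 45,0,0.8,0,0,0,0, 45,0,0.8,0,0,0,0, 45,0,0.8,0,0,0,0, 45,0,0.8,0,0,0,0, 45,0,0,0,0,0,0]'; python3 - <<'E'
from h import *
to(.4334,-.0051,.027+.016,-5.35)
import rig
r=rig.get_image("wrist"); cv2.imwrite("pics/w5.png",r["frame"][:,:,::-1]); np.savez("w5.npz",**r)
E
```

```text
time_s: 12.95
position: [0.4338, -0.0009, 0.1513]
tool_rot: [[0.995, -0.099, 0.0], [-0.099, -0.995, -0.0], [0.0, 0.0, -1.0]]
ft_force: [0.6, -0.0, 0.2]
grip_width: 0.0452
t 12.95 p [ 0.4338 -0.0009  0.1513] hd -5.69 tilt z [ 1.e-04 -4.e-04 -1.e+00] F [ 0.6 -0.   0.2] T [ 0.06  0.01 -0.07] w 0.0452 q [-16.  15.  99.  -0.  65.  80.]
move [-1.000e-03  8.400e-02  2.166e+00] rot [ 0.003 -0.001 -0.042] target R at end
```

View pics/w5.png

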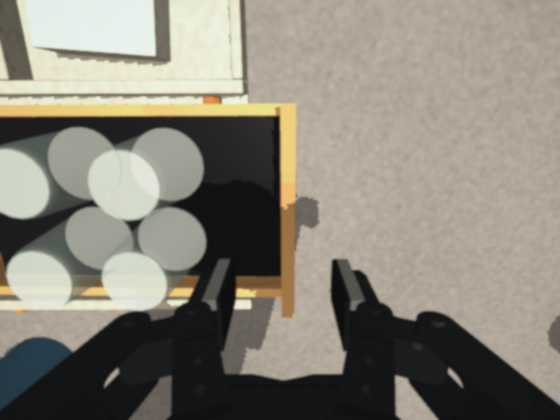

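```bash
python3 - <<'E'
from h import *
r=dict(np.load("w5.npz"))
c=np.array([.4525,.2,.003]);R=rt(np.radians(-5.35))
for u,v in [(296.5,104),(280,104),(294,316),(282,316)]:
    p=atz(r,u,v,.071);print(p.round(4),(R.T@(p-c)).round(4))
E
```

```text
[ 0.5115 -0.0173  0.071 ] [ 0.079  -0.2109  0.068 ]
[ 0.5125 -0.0068  0.071 ] [ 0.0791 -0.2003  0.068 ]
[ 0.3535 -0.0017  0.071 ] [-0.0798 -0.21    0.068 ]
[0.3545 0.0077 0.071 ] [-0.0797 -0.2006  0.068 ]
```

```bash
python3 -m pendant '[45,0,0.07,0.4,0,0,-0.04, 45,0,0,0.7,0,0,0, 45,0,0,0.6,-0.16,0,0, 45,0,0,0.35,0,0,0, 45,0,0,0.14,0,0,0, 45,0,0,0,0,0,0, 45,0,0,0,0,0,0]'; python3 - <<'E'
from h import *
to(.4334,-.0045,.042,-5.35)
E
```

```text
time_s: 13.7
position: [0.434, -0.0009, 0.0424]
tool_rot: [[0.996, -0.088, -0.001], [-0.088, -0.996, -0.022], [0.001, 0.022, -1.0]]
ft_force: [0.4, -1.1, -0.5]
grip_width: 0.0451
t 13.7 p [ 0.434  -0.0009  0.0424] hd -5.05 tilt z [-8.000e-04 -2.190e-02 -9.998e-01] F [ 0.4 -1.1 -0.5] T [ 0.04 -0.03  0.02] w 0.0451 q [-15.  26. 107.  -2.  47.  81.]
move [-0.006  0.072  0.01 ] rot [ 0.156 -0.008  0.038] target R at end
```

```bash
python3 -m pendant '[40,0,0.07,0,0,0,0.035, 30,0,0,0,0,0,0, 18,0,0,0,0,0,0, 13,0,0,0,0,0,0, 6,0,0,0,0,0,0, 6,0,0,0,0,0,0, 6,0,0,0,0,0,0]' 60; python3 - <<'E'
from h import *
to(.4334,-.0045,.042,-5.35)
E
```

```text
time_s: 14.4
position: [0.4333, -0.0048, 0.0421]
tool_rot: [[0.996, -0.093, -0.002], [-0.093, -0.995, -0.022], [0.0, 0.022, -1.0]]
ft_force: [-1.0, -1.9, 6.2]
grip_width: 0.009
t 14.4 p [ 0.4333 -0.0048  0.0421] hd -5.36 tilt z [-0.0017 -0.0219 -0.9998] F [-1.  -1.9  6.2] T [-0.28  0.24 -0.  ] w 0.009 q [-16.  26. 108.  -2.  47.  81.]
move [ 0.001 -0.006  0.002] rot [ 0.157 -0.003 -0.001] target R at end
```

```bash
python3 -m pendant '[6,0,-0.06,0,0,0,0, 6,0,-0.12,0,0,0,0, 6,0,-0.14,-0.001,0.003,0,0, 6,0,-0.14,-0.001,0.003,0,0, 6,0,-0.14,-0.001,0.003,0,0, 6,0,-0.14,-0.001,0.003,0,0, 6,0,-0.14,-0.001,0.003,0,0, 6,0,-0.12,0,0,0,0]'; python3 - <<'E'
from h import *
s,R,p=where()
c=np.array([.4525,.2,.003]);Q=rt(np.radians(-5.35)); print((Q.T@(p-c)).round(4))
E
```

```text
time_s: 15.2
position: [0.4379, 0.045, 0.0409]
tool_rot: [[0.996, -0.093, -0.002], [-0.093, -0.995, -0.02], [-0.0, 0.02, -1.0]]
ft_force: [-0.1, -5.1, -0.3]
grip_width: 0.0092
t 15.2 p [0.4379 0.045  0.0409] hd -5.35 tilt z [-0.0022 -0.0201 -0.9998] F [-0.1 -5.1 -0.3] T [-0.61 -0.01 -0.03] w 0.0092 q [ -9.  26. 106.  -2.  47.  88.]
[-1.000e-04 -1.557e-01  3.790e-02]
```

```bash
python3 -m pendant '[6,0,-0.06,0,0,0,0, 6,0,-0.06,0,0,0,0, 6,0,-0.06,0,0,0,0, 6,0,-0.06,0,0,0,0, 6,0,-0.03,0,0,0,0, 6,0,-0.02,0,0,0,0]'; cat > ck.py <<'E'
from h import *
s,R,p=where()
c=np.array([.4525,.2,.003]);Q=rt(np.radians(-5.35)); print((Q.T@(p-c)).round(4))
E
python3 ck.py
```

```text
time_s: 15.8
position: [0.4391, 0.0597, 0.0406]
tool_rot: [[0.996, -0.093, -0.002], [-0.093, -0.995, -0.019], [-0.0, 0.019, -1.0]]
ft_force: [-0.4, -3.6, -3.7]
grip_width: 0.0093
t 15.8 p [0.4391 0.0597 0.0406] hd -5.35 tilt z [-0.0022 -0.0194 -0.9998] F [-0.4 -3.6 -3.7] T [-0.4   0.01 -0.04] w 0.0093 q [ -7.  26. 106.  -2.  48.  89.]
[-0.0002 -0.1409  0.0376]
```

```bash
python3 -m pendant '[6,0,-0.02,0,0,0,0, 6,0,-0.02,0,0,0,0, 6,0,-0.02,0,0,0,0, 6,0,-0.02,0,0,0,0, 6,0,-0.02,0,0,0,0, 6,0,-0.02,0,0,0,0]';python3 ck.py;  python3 -m pendant '[6,0,-0.02,0,0,0,0, 6,0,-0.02,0,0,0,0]';python3 ck.py
```

```text
time_s: 16.4
position: [0.4398, 0.0656, 0.0406]
tool_rot: [[0.996, -0.093, -0.002], [-0.093, -0.995, -0.019], [-0.0, 0.02, -1.0]]
ft_force: [-0.5, -3.5, -3.6]
grip_width: 0.0093
t 16.4 p [0.4398 0.0656 0.0406] hd -5.36 tilt z [-0.0019 -0.0194 -0.9998] F [-0.5 -3.5 -3.6] T [-0.41  0.03  0.03] w 0.0093 q [ -6.  27. 106.  -2.  48.  90.]
[-1.00e-04 -1.35e-01  3.76e-02]
time_s: 16.6
position: [0.44, 0.0676, 0.0406]
tool_rot: [[0.996, -0.093, -0.002], [-0.093, -0.995, -0.019], [-0.0, 0.02, -1.0]]
ft_force: [0.3, -3.5, -4.0]
grip_width: 0.0091
t 16.6 p [0.44   0.0676 0.0406] hd -5.36 tilt z [-0.0018 -0.0195 -0.9998] F [ 0.3 -3.5 -4. ] T [-0.37  0.02 -0.03] w 0.0091 q [ -6.  27. 106.  -2.  48.  90.]
[-1.00e-04 -1.33e-01  3.76e-02]
```

```bash
for i in 1 2 3; do :; done; python3 -m pendant '[6,0,-0.01,0,0,0,0, 6,0,-0.01,0,0,0,0]';python3 ck.py|tail -2;  python3 -m pendant '[6,0,-0.01,0,0,0,0, 6,0,-0.01,0,0,0,0]'|grep ft; python3 -m pendant '[6,0,-0.01,0,0,0,0, 6,0,-0.01,0,0,0,0]' |grep ft;python3 ck.py
```

```text
time_s: 16.8
position: [0.4401, 0.0685, 0.0406]
tool_rot: [[0.996, -0.093, -0.002], [-0.093, -0.995, -0.02], [-0.0, 0.02, -1.0]]
ft_force: [-1.1, -3.9, -2.8]
grip_width: 0.009
t 16.8 p [0.4401 0.0685 0.0406] hd -5.36 tilt z [-0.0019 -0.0195 -0.9998] F [-1.1 -3.9 -2.8] T [-0.37 -0.04  0.03] w 0.009 q [ -6.  27. 106.  -2.  48.  91.]
[-1.00e-04 -1.32e-01  3.76e-02]
ft_force: [-0.9, -3.7, -2.4]
ft_force: [-0.8, -4.0, -2.5]
t 17.2 p [0.4403 0.0705 0.0405] hd -5.36 tilt z [-0.0019 -0.0194 -0.9998] F [-0.8 -4.  -2.5] T [-0.41  0.01 -0.01] w 0.0092 q [ -6.  27. 106.  -2.  48.  91.]
[-1.00e-04 -1.30e-01  3.75e-02]
```

```bash
for i in 1; do :; done; python3 -m pendant '[6,0,-0.01,0,0,0,0, 6,0,-0.01,0,0,0,0]'|grep ft; python3 -m pendant '[6,0,-0.01,0,0,0,0, 6,0,-0.01,0,0,0,0]' |grep ft;python3 ck.py
```

```text
ft_force: [-0.1, -4.0, -2.4]
ft_force: [-2.2, -12.7, -2.8]
t 17.6 p [0.4402 0.0719 0.0404] hd -5.33 tilt z [-0.0028 -0.0207 -0.9998] F [ -2.2 -12.7  -2.8] T [-1.69  0.24 -0.05] w 0.009 q [ -5.  27. 106.  -2.  48.  91.]
[-0.0003 -0.1287  0.0374]
```

```bash
python3 -m pendant '[6,0,0.02,0,0,0,0, 6,0,0.015,0,0,0,0, 6,0,0,0.015,0.02,0,0, 6,0,0,0.02,0.025,0,0, 6,0,0,0.02,0.025,0,0, 6,0,0,0.02,0.025,0,0, 6,0,0,0,0,0,0]';python3 ck.py
```

```text
time_s: 18.3
position: [0.4403, 0.0707, 0.0366]
tool_rot: [[0.996, -0.094, -0.001], [-0.094, -0.996, -0.006], [-0.0, 0.006, -1.0]]
ft_force: [-0.3, 2.6, -4.5]
grip_width: 0.0086
t 18.3 p [0.4403 0.0707 0.0366] hd -5.37 tilt z [-8.0e-04 -5.9e-03 -1.0e+00] F [-0.3  2.6 -4.5] T [ 0.64 -0.1   0.03] w 0.0086 q [ -6.  27. 106.  -0.  47.  90.]
[-1.000e-04 -1.298e-01  3.360e-02]
```

```bash
python3 -m pendant '[6,0,0,0.01,0.01,0,0, 6,0,0,0.01,0.01,0,0, 6,0,0,0,0,0,0]';python3 ck.py; python3 -m pendant '[6,0,0,0.008,0.01,0,0, 6,0,0,0,0,0,0]';python3 ck.py
```

```text
time_s: 18.6
position: [0.4403, 0.0706, 0.0357]
tool_rot: [[0.996, -0.093, -0.0], [-0.093, -0.996, -0.003], [-0.0, 0.003, -1.0]]
ft_force: [0.1, 2.3, -4.2]
grip_width: 0.0089
t 18.6 p [0.4403 0.0706 0.0357] hd -5.36 tilt z [-5.0e-04 -3.5e-03 -1.0e+00] F [ 0.1  2.3 -4.2] T [ 0.51 -0.02  0.01] w 0.0089 q [ -6.  27. 106.  -0.  47.  90.]
[-1.000e-04 -1.299e-01  3.270e-02]
time_s: 18.8
position: [0.4403, 0.0706, 0.0356]
tool_rot: [[0.996, -0.093, 0.0], [-0.093, -0.996, -0.002], [0.0, 0.002, -1.0]]
ft_force: [-1.6, 1.5, 0.6]
grip_width: 0.0089
t 18.8 p [0.4403 0.0706 0.0356] hd -5.36 tilt z [ 0.     -0.0022 -1.    ] F [-1.6  1.5  0.6] T [ 0.47  0.18 -0.01] w 0.0089 q [ -6.  27. 106.  -0.  47.  89.]
[-0.     -0.13    0.0326]
```

```bash
python3 -m pendant '[6,0,0,0.004,0,0,0, 8,0,0,0,0,0,0, 12,0,0,0,0,0,0, 20,0,0,0,0,0,0, 30,0,0,0,0,0,0, 36,0,0,0,0,0,0]';python3 ck.py; python3 -m pendant '[36,0,0,-0.3,0,0,0, 36,0,0,-0.5,0,0,0, 36,0,0,-0.7,0,0,0, 36,0,0,-0.8,0,0,0, 36,0,0,-0.8,0,0,0, 36,0,0.5,-0.6,0,0,0, 36,0,0.7,0,0,0,0, 36,0,0.7,0,0,0,0, 36,0,0,0,0,0,0, 36,0,0,0,0,0,0]'; python3 ck.py;python3 - <<'E'
from h import *
import rig
for n in("wrist","scene","side"):
    r=rig.get_image(n); np.savez(f"{n}9.npz",**r); cv2.imwrite(f"pics/{n}9.png",r["frame"][:,:,::-1])
    if n=="side": crop(r["frame"],180,150,340,290,4.5,"pics/side9c.png")
E
```

```text
time_s: 19.4
position: [0.4404, 0.0706, 0.0352]
tool_rot: [[0.996, -0.093, -0.0], [-0.093, -0.996, -0.002], [0.0, 0.002, -1.0]]
ft_force: [-0.6, -0.2, 0.5]
grip_width: 0.0359
t 19.4 p [0.4404 0.0706 0.0352] hd -5.36 tilt z [-0.     -0.0022 -1.    ] F [-0.6 -0.2  0.5] T [-0.03 -0.01  0.02] w 0.0359 q [ -6.  27. 106.  -0.  47.  89.]
[ 0.     -0.13    0.0322]
time_s: 20.4
position: [0.4313, -0.0239, 0.2203]
tool_rot: [[0.995, -0.095, -0.0], [-0.095, -0.995, -0.002], [-0.0, 0.002, -1.0]]
ft_force: [0.9, -0.6, -0.3]
grip_width: 0.0361
t 20.4 p [ 0.4313 -0.0239  0.2203] hd -5.46 tilt z [-5.0e-04 -1.9e-03 -1.0e+00] F [ 0.9 -0.6 -0.3] T [ 0.05 -0.03 -0.01] w 0.0361 q [-19.  10.  93.  -0.  77.  77.]
[-2.000e-04 -2.249e-01  2.173e-01]
```

View pics/wrist9.png

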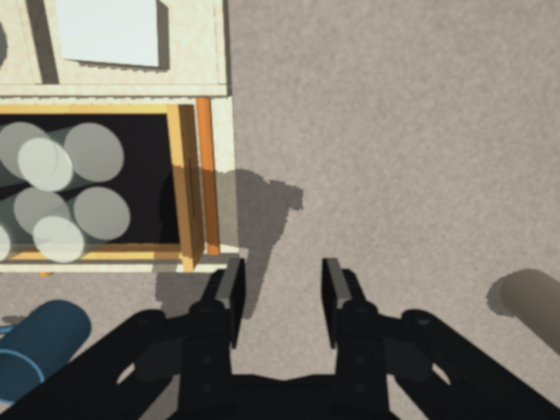

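View pics/side9c.png

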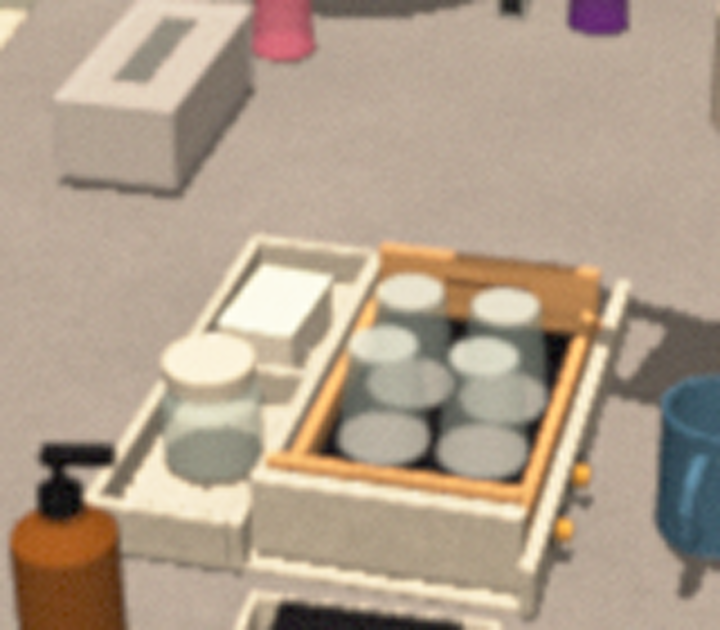

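View pics/scene9.png

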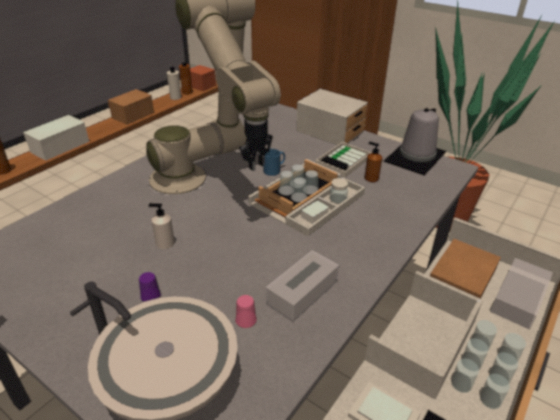

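```bash
python3 - <<'E'
from h import *
c=np.array([.4525,.2,.003]);R=rt(np.radians(-5.35))
for n in("scene","side","wrist"):
    r=dict(np.load(n+"9.npz")); P=cloud(r).reshape(-1,3); q=(P-c)@R; col=r["frame"].reshape(-1,3).astype(float)
    ok=(abs(q[:,0])<.08)&(abs(q[:,1])<.16)
    w=ok&(col[:,0]>1.4*col[:,2])&(q[:,2]>.04)
    t=w&(q[:,1]<-.1); l=w&(q[:,1]>.1)
    for nm,m in(("trail",t),("lead",l)):
        if m.sum()>10:
            z=q[m]; h=z[z[:,2]>np.percentile(z[:,2],50)]
            print(n,nm,m.sum(),"top med",np.median(h[:,2]).round(4),np.median(h[:,1]).round(4))
    m=ok&(q[:,2]>.072)&(q[:,2]<.1)&(abs(q[:,1])<.1)
    if m.sum()>20:
        Z=np.float32(q[m][:,:2]); _,lab,cen=cv2.kmeans(Z,4,None,(3,50,1e-4),10,cv2.KMEANS_PP_CENTERS)
        print(n,"tumbler tops",cen.round(3).tolist(),[np.median(q[m][lab.ravel()==i,2]).round(4) for i in range(4)])
E
```

```text
scene trail 260 top med 0.0628 -0.1317
scene lead 232 top med 0.0616 0.1397
scene tumbler tops [[-0.028999999165534973, -0.03200000151991844], [0.03700000047683716, 0.03400000184774399], [-0.02800000086426735, 0.03200000151991844], [0.03700000047683716, -0.035999998450279236]] [np.float64(0.0876), np.float64(0.0878), np.float64(0.0873), np.float64(0.0869)]
side trail 1333 top med 0.5008 -0.1525
side lead 251 top med 0.0645 0.1409
side tumbler tops [[-0.03500000014901161, 0.04699999839067459], [0.029999999329447746, -0.020999999716877937], [-0.035999998450279236, -0.01899999938905239], [0.03099999949336052, 0.04699999839067459]] [np.float64(0.0891), np.float64(0.0898), np.float64(0.0897), np.float64(0.0893)]
wrist trail 2891 top med 0.0623 -0.1297
wrist tumbler tops [[0.03400000184774399, -0.04100000113248825], [-0.03099999949336052, -0.03200000151991844], [0.029999999329447746, -0.012000000104308128], [-0.032999999821186066, 0.017999999225139618]] [np.float64(0.0885), np.float64(0.0888), np.float64(0.0889), np.float64(0.0839)]
```

```bash
python3 -c "
from rig import *
print(close_job())"
```

```text
the job is handed in; nothing more can be done
None
```

The tray is in the bay, lying flat on the recessed deck with its trailing end down behind the sill. All four tumblers are standing, and the job is handed in at about 20.5 s of the 72 s allowed.

**What I did:**
- I pinched the leading wall, raised it 22 mm (4.5°), and dragged and turned the tray into line with the bay. It went about 45 mm past the mouth with the trailing end still on the counter.
- I levelled the tray over the sill, set the leading end on the deck and let go.
- I then gripped the trailing wall and pushed in small steps until the wrist force rose to about 13 N at the end stop. After backing off about 1 mm, I lowered the trailing end until it carried no load, let go and withdrew.

**Last checks:**
- **Flatness:** depth readings put both end-wall tops about 62 mm over the station (the limit is 63.5 mm). One side-camera reading of the leading end gave 64.5 mm. That is over the limit, but the side camera also read the tumbler tops high, so I put it down to that. Its trailing-end reading was unusable.
- **Position:** the tray centre was about 0 mm across and 5 mm along, from the last grip pose. It sits about 1 mm short of the stop because I backed off before lowering.
- **Tumblers:** all four tops were level with each other and about 50 mm from the tray centre.
- **Surroundings:** the other objects looked undisturbed in the pictures, though I did not measure them. The gripper was clear of everything.

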